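Return the stacked loan jars to their twins

TASK

Four lidded specimen jars have come back from loan and stand stacked in the steel tray. Take the stack apart and stand each jar in the middle of the empty half of the grey tray that holds its twin, the jar of the same size. Keep the jars upright, set them down rather than drop them, and leave the loupe and the rubber blower where they are.

Things in the scene. Friction and masses are not known exactly. Their poses are not given: they have to be found in the camera images.
- jar_tiny: The smallest of four stacked jars: clear, straight-sided, paper label, shell (cowrie) inside, flat white lid as wide as the jar. An upright cylinder 34 mm in diameter, 44 mm high over the lid, about 45 g. At the start: top of the stack, on jar_small. Origin: centre of its underside; z up; round, so x and y mean nothing.
- jar_small: The second smallest of four stacked jars: clear, straight-sided, paper label, top shell inside, flat white lid as wide as the jar. An upright cylinder 44 mm in diameter, 50 mm high over the lid, about 75 g. At the start: second from the top, on jar_medium. Origin: centre of its underside; z up; round, so x and y mean nothing.
- jar_medium: The second largest of four stacked jars: clear, straight-sided, paper label, sea-urchin shell inside, flat white lid as wide as the jar. An upright cylinder 54 mm in diameter, 58 mm high over the lid, about 120 g. At the start: third from the top, on jar_large. Origin: centre of its underside; z up; round, so x and y mean nothing.
- jar_large: The largest of four stacked jars: clear, straight-sided, paper label, bone inside, flat white lid as wide as the jar. An upright cylinder 64 mm in diameter, 66 mm high over the lid, about 180 g. At the start: foot of the stack, on the 3 mm floor of a steel tray (180 x 92 mm, rim 12 mm). Origin: centre of its underside; z up; round, so x and y mean nothing.
- tray_tiny: Fixed grey tray of two halves, one empty, one with a fixed twin of jar_tiny (34 mm wide, 44 mm high). 180 mm along x, 92 along y; rim and divider 12 mm high, 4 thick; floor 3 mm thick; halves 84 x 84 mm inside. Origin: on the bench under the middle of the EMPTY half (a jar's underside rests 3 mm above it); x points to the twin, its axis at x = 88 mm; z up. The four trays differ only in the twin.
- tray_small: Fixed grey tray of two halves, one empty, one with a fixed twin of jar_small (44 mm wide, 50 mm high). 180 mm along x, 92 along y; rim and divider 12 mm high, 4 thick; floor 3 mm thick; halves 84 x 84 mm inside. Origin: on the bench under the middle of the EMPTY half (a jar's underside rests 3 mm above it); x points to the twin, its axis at x = 88 mm; z up. The four trays differ only in the twin.
- tray_medium: Fixed grey tray of two halves, one empty, one with a fixed twin of jar_medium (54 mm wide, 58 mm high). 180 mm along x, 92 along y; rim and divider 12 mm high, 4 thick; floor 3 mm thick; halves 84 x 84 mm inside. Origin: on the bench under the middle of the EMPTY half (a jar's underside rests 3 mm above it); x points to the twin, its axis at x = 88 mm; z up. The four trays differ only in the twin.
- tray_large: Fixed grey tray of two halves, one empty, one with a fixed twin of jar_large (64 mm wide, 66 mm high). 180 mm along x, 92 along y; rim and divider 12 mm high, 4 thick; floor 3 mm thick; halves 84 x 84 mm inside. Origin: on the bench under the middle of the EMPTY half (a jar's underside rests 3 mm above it); x points to the twin, its axis at x = 88 mm; z up. The four trays differ only in the twin.
- loupe: Bystander: a folded pocket loupe, a dark steel block 28 x 60 x 16 mm, lying loose in the steel tray beside the stack, about 88 mm from the stack's axis. Origin: centre of its underside; its y runs along its 60 mm length.
- puffer: Bystander: a black rubber air blower, round bulb 62 mm in diameter with a thin nozzle upwards, 105 mm high, standing loose on the bench beyond the trays. Origin: centre of its underside; z up along the nozzle.
There are look-alikes about, which are no part of the job. What is shaped like the tray_small but yellow is not meant.

How it is judged:
By the outcome, as a careful person would: the job done as asked, in the order asked, and still so for the second after the job is handed in, with the robot touching nothing.
It also fails if it takes over 115 s, if anything falls off the work surface, if the arm or the gripper's body presses on something with over 40 N, if the wrist force passes 120 N, or if a joint passes its speed limit or range.

ROBOT

A 6-joint arm with a two-finger parallel gripper is mounted at the origin on the work surface. World frame = base frame: x ahead of the robot, y to its left, z up, the work surface at z = 0. Lengths are in m, angles in rad, forces in N, time in s.
With the tool pointing down it reaches from about 0.3 to 0.85 m from the base axis. Payload 5.4 kg.
Tool frame: the origin (TCP) lies at the very end of the fingers, on their centre line; the grasp point (between the pads) lies bot.tcp_to_grasp behind it (bot.tcp_to_grasp is the distance from the TCP to the grasp point, in m); z points along the fingers, y is the line along which they close (so a half turn about z gives the same grasp; the last joint's range is limited). The gripper opens to 85 mm and grips with 20 to 120 N. Pads are 22 mm wide; open, the fingers measure 114 mm over their backs; the gripper's body (76 mm by 85 mm) begins 54 mm behind the grasp point. The pads swing forward as they close: fully open they stand 13 mm farther back than shut.
Start: joints at [-1.546, 0.158, 1.597, -0, 1.386, -0.21], TCP at [0.134, -0.559, 0.231] pointing down, gripper open.
Joint ranges: [-2.91, 2.91], [-0.94, 2.29], [0.18, 2.7], [-1.29, 4.43], [0.17, 2.64], [-3, 3]. Speed limits (rad/s): [2.57, 2.57, 3.14, 3.14, 3.14, 3.14].

INTERFACE

Orientations are given as a rotation vector (axis times angle).
In Python, from workcell import bot gives the robot as it stands.
- The arm moves only by the tool arm_command, never from a script. Its argument "targets" is one flat list of numbers, 6 for each row, row after row: the shift along the tool's x, y, z in units of 40 mm (1.0 is 40 mm), then the turn, a rotation vector about the tool's x, y, z in rad. A call has exactly 5 rows; each row shifts and turns the commanded pose from where the row before left it, along the tool's axes as they then stand; what a row does not reach is not made up. A row lasts 1/12 s, in which the tool goes at most 41.7 mm and 7.16 degrees, less where a joint would pass 70% of its speed; a pose out of reach is approached as far as the arm can. A call is refused whole if a number of a shift passes 1 or a number of a turn 0.125, either way. A call with a gripper value outside its range is refused whole. "grip" is the opening, from 0 (shut) to 1 (fully open), set as the call begins (left out, the last holds). The fingers move at their own pace and stop on an object; the grip force is fixed at half the most. Time passes only in rows, so rows that do not move let the fingers close, or fill a call up. It gives the time, the measured TCP pose, the force, the opening and the grip force at its end, in the units of the state.
- bot.state(): the state, without advancing time (a new reading comes with each control period).
- bot.snapshot(name): name is "scene" or "side" or "wrist"; returns the picture (480x640x3 uint8, blue, green, red); there is no depth.
- bot.calibration(name): a dict with "camera_matrix" (3x3 intrinsics, pixels), "k1" (the pictures are not rectified: a ray, as slopes to the right and down, at radius r is drawn at 1 + k1 r^2 times it, then the intrinsics apply), "eye" and "attitude" of the camera in the world. Camera axes: x right, y up, looking along -z (the intrinsics and any distortion apply to the point x, -y, -z); pixel columns grow to the right and rows downward; lengths in m; the calibration is good to about 2 mm. A picture is of the moment at which its call begins: read the wrist's pose just before it. calibration takes no time and is no camera call; for the wrist camera it gives the pose at the moment of the call.
- bot.hand_in(): hands the job in; it is judged then, once.
The state is a dict: "time_s": time; "joint_pos": joint angles; "joint_vel": joint speeds; "joint_torque": joint torques, N m; "tcp_pos": TCP position; "orientation": TCP orientation; "contact_force": force on the tool from outside, world axes, zero at the start; "moment": the same for the moment, N m; "opening": opening from 0.0 (shut) to 1.0 (fully open); "grip_force": force on a finger pad.
Only numpy, scipy, OpenCV 4.12 (cv2) and the standard library are available. Lean on these libraries where they do the work, as an engineer would, in place of code of your own. Each camera call takes 0.05 s, during which the arm holds its last target. There are 200 camera calls.

## Working session

There is one attempt and no reset: what is moved stays moved. The work goes in short steps, Python scripts to look and compute and a tool call to move; the robot and the scene stay as the last step left them, time stands still between calls to the robot, and variables do not carry over. Pictures are saved under pics/ and viewed, at most 14 in all, crops included, and the job is handed in when it is done.

Besides the shell and the picture viewer there is one more tool, called after "Emit:" by a JSON object that holds its "name" and its "arguments". arm_command: Moves the arm, as the interface text tells. Its arguments: {"type":"object","properties":{"targets":{"type":"array","items":{"type":"number"}},"grip":{"type":"number"}},"required":["targets"]}

```bash
mkdir -p pics; python3 - <<'E'
from workcell import bot
import cv2
for n in ("scene","side","wrist"):
    c=bot.calibration(n); im=bot.snapshot(n); cv2.imwrite(f"pics/{n}0.png",im)
    print(n,c)
print(bot.state(), bot.tcp_to_grasp)
E
```

```text
scene {'camera_matrix': array([[496.04307793,   0.        , 317.70223274],
       [  0.        , 496.04307793, 243.07623631],
       [  0.        ,   0.        ,   1.        ]]), 'k1': -0.04004328031079948, 'eye': array([1.29844568, 0.25911055, 0.70323416]), 'attitude': array([0.65235486, 0.91011711, 1.72909248])}
side {'camera_matrix': array([[438.8460373 ,   0.        , 315.76054571],
       [  0.        , 438.8460373 , 236.81380932],
       [  0.        ,   0.        ,   1.        ]]), 'k1': -0.08317628575948399, 'eye': array([0.23606991, 0.68163788, 0.69829232]), 'attitude': array([ 0.22973576, -1.20531305, -2.55044934])}
wrist {'camera_matrix': array([[405.63995102,   0.        , 314.39484843],
       [  0.        , 405.63995102, 235.82240072],
       [  0.        ,   0.        ,   1.        ]]), 'k1': -0.012989113439534369, 'eye': array([ 0.20124488, -0.54305891,  0.37233011]), 'attitude': array([-0.2321193 ,  0.18528565, -1.32768202])}
{'time_s': 0.15, 'joint_pos': array([-1.54607179e+00,  1.58922192e-01,  1.59793934e+00,  1.40258521e-05,
        1.38624360e+00, -2.10083259e-01]), 'joint_vel': array([-0.00186591, -0.00306287, -0.0037326 ,  0.0012924 , -0.0001484 ,
        0.00045084]), 'joint_torque': array([ 7.42663196e-04, -3.96378136e+01, -3.31784105e+01, -1.51005061e-04,
        5.48865137e-03,  3.28826012e-06]), 'tcp_pos': array([ 0.13375823, -0.5587382 ,  0.23053486]), 'orientation': array([-3.11847227e+00, -3.67808209e-01, -2.41318932e-04]), 'contact_force': array([0.1589558 , 0.06361684, 0.09625103]), 'moment': array([-0.00481238, -0.00843634,  0.04258795]), 'grip_force': 0.0, 'opening': 0.9987510937862648} 0.0187
```

View pics/scene0.png

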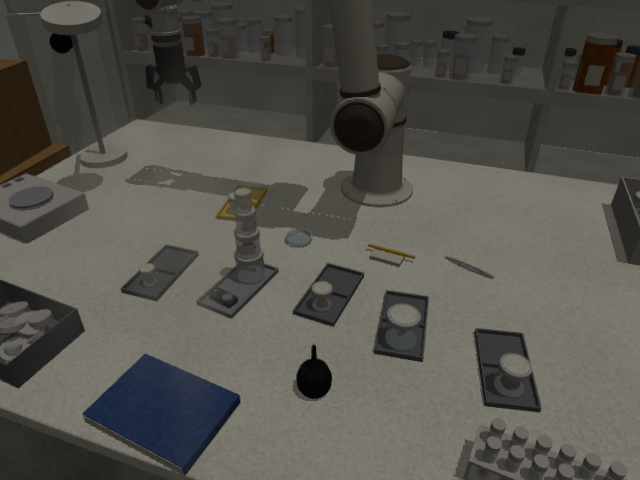

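View pics/side0.png

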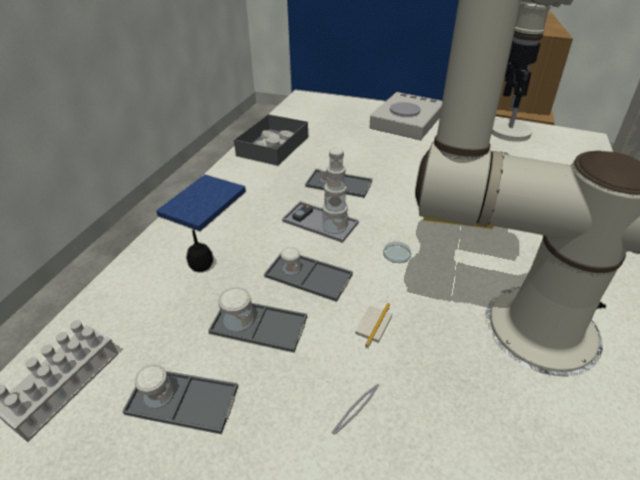

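View pics/wrist0.png

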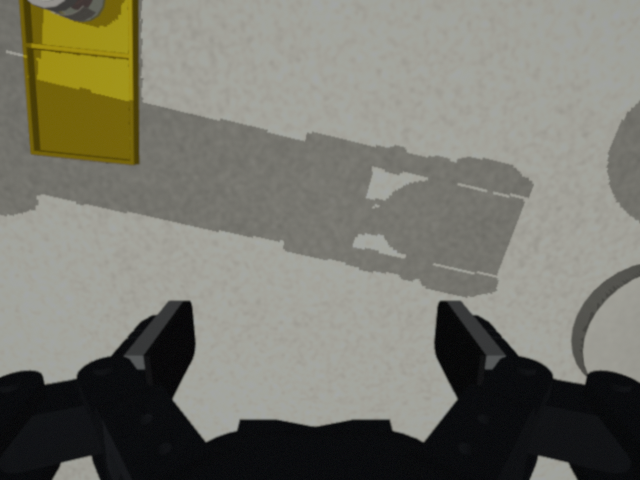

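The scene shows grey trays at about (162,272), (330,293), (403,325) and (508,370). The steel tray with the stack is at (240,285), and the yellow decoy tray is at (243,202). The side view shows the same set, and the wrist view shows only the decoy.

```bash
cat > h.py <<'E'
import numpy as np, cv2
from scipy.spatial.transform import Rotation as R
def cast(c,uv,z):
    """pixels -> points on plane z"""
    K=c["camera_matrix"]; uv=np.asarray(uv,float).reshape(-1,2)
    s=(uv-[K[0,2],K[1,2]])/[K[0,0],K[1,1]]; p=s.copy()
    for _ in range(20): p=s/(1+c["k1"]*(p**2).sum(1,keepdims=True))
    d=R.from_rotvec(c["attitude"]).apply(np.c_[p[:,0],-p[:,1],-np.ones(len(p))])
    return c["eye"]+d*((z-c["eye"][2])/d[:,2])[:,None]
def proj(c,P):
    q=R.from_rotvec(c["attitude"]).inv().apply(np.atleast_2d(P)-c["eye"])
    s=np.c_[q[:,0],-q[:,1]]/-q[:,2:]; s=s*(1+c["k1"]*(s**2).sum(1,keepdims=True))
    K=c["camera_matrix"]; return s*[K[0,0],K[1,1]]+[K[0,2],K[1,2]]
E
python3 - <<'E'
from h import *
from workcell import bot
seeds={"scene":[(175,262),(345,280),(403,340),(490,345),(240,285),(325,303)],"side":[(355,187),(325,278),(280,325),(210,400),(300,225)]}
for n in seeds:
    im=cv2.imread(f"pics/{n}0.png"); c=bot.calibration(n)
    for s in seeds[n]: print(s,im[s[1],s[0]])
    hsv=cv2.cvtColor(im,cv2.COLOR_BGR2HSV); g=hsv[...,2]
    lo=(g<(125 if n=="scene" else 140)).astype(np.uint8)
    k,lab,st,_=cv2.connectedComponentsWithStats(lo,connectivity=4)
    for i in range(1,k):
        if 400<st[i,4]<8000:
            m=(lab==i).astype(np.uint8)
            ct=max(cv2.findContours(m,0,cv2.CHAIN_APPROX_NONE)[0],key=cv2.contourArea)[:,0]
            w=cast(c,ct,0.006)[:,:2]
            if w[:,0].min()<0 or w[:,0].max()>1.2: continue
            r=cv2.minAreaRect((w*1000).astype(np.float32))
            print(n,st[i],np.round(r[0]),np.round(r[1]),round(r[2],1))
    big=cv2.resize(im[225:425,110:550] if n=="scene" else im[130:440,110:400],None,fx=1.8,fy=1.8,interpolation=cv2.INTER_CUBIC)
    cv2.imwrite(f"pics/{n}crop.png",cv2.convertScaleAbs(big,alpha=1.5 if n=="scene" else 1))
E
```

```text
(175, 262) [64 66 66]
(345, 280) [56 57 56]
(403, 340) [68 68 64]
(490, 345) [55 55 54]
(240, 285) [77 76 78]
(325, 303) [43 47 55]
(355, 187) [100 101  97]
(325, 278) [98 99 96]
(280, 325) [ 99 101  96]
(210, 400) [101 102  98]
(300, 225) [93 90 90]
side [ 305  169   67   43 1523] [ 559. -333.] [209. 183.] 89.8
side [ 282  202   77   41 1674] [ 545. -191.] [131. 184.] 80.2
side [ 264  254   89   48 2402] [506.  20.] [100. 184.] 84.6
side [ 209  300   99   53 3229] [551. 184.] [185. 105.] 5.3
side [   1  340  121  102 2377] [811. 445.] [226.  79.] 72.6
side [ 123  371  116   63 4646] [604. 387.] [185.  97.] 9.9
```

View pics/scenecrop.png

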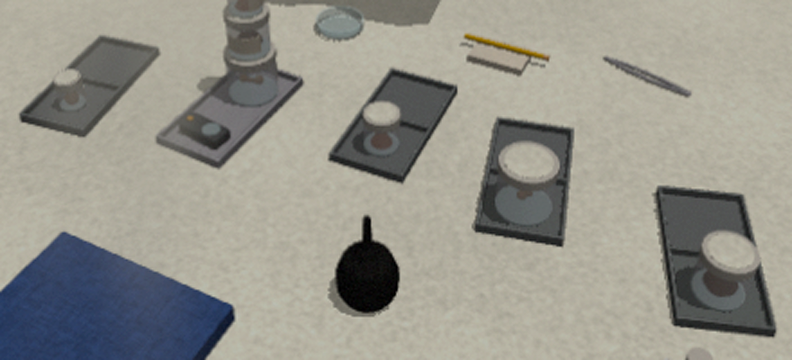

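View pics/sidecrop.png

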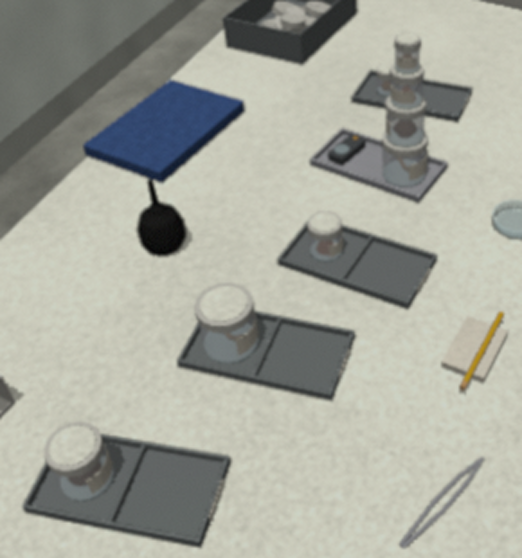

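The twins stand on the far (+x) halves of the trays. By eye, the order by y is tiny (-0.33), small (0.02), large (0.18), medium (0.39), and the steel tray with the stack is at about y -0.19. Next I'll get numbers for the lids, the stack and the tool axes.

```bash
python3 - <<'E'
from h import *
from workcell import bot
np.set_printoptions(precision=3,suppress=True)
cs=bot.calibration("side"); cc=bot.calibration("scene")
S=lambda p:(110+p[0]/1.8,130+p[1]/1.8); C=lambda p:(110+p[0]/1.8,225+p[1]/1.8)
print("stack side", cast(cs,[S((407,39)),S((406,142))],.221)[0], cast(cs,[S((406,142))],.069), "scene",cast(cc,[(243,191)],.221))
# empty half corners (outer rim top, z=.012): scene crop & side crop, order: near-robot corners left/right
T={"tiny":([(99,37),(159,48)],[(418+50,88),(458,118)]),
"small":([(393,70),(457,87)],[(436,257),(408,303)]),
"large":([(500,119),(574,128)],[(354,332),(332,395)]),
"medium":([(657,187),(742,194)],[(230,458),(201,543)])}
for k,(a,b) in T.items():
    print(k,cast(cc,[C(p) for p in a],.012)[:,:2].ravel(),cast(cs,[S(p) for p in b],.012)[:,:2].ravel())
# lid widths (ellipse horizontal extents) at candidate heights
for k,(l,r),z in [("tiny",((54,76),(83,76)),.047),("small",((362,115),(401,115)),.053),("large",((498,162),(560,162)),.069),("medium",((701,252),(759,252)),.061)]:
    w=cast(cc,[C(l),C(r)],z); print(k,"lid w",np.linalg.norm(w[0]-w[1]),w.mean(0))
st=bot.state(); r=R.from_rotvec(st["orientation"]); c=bot.calibration("wrist")
print("tool axes\n",r.as_matrix()); print("cam in tool",r.inv().apply(c["eye"]-st["tcp_pos"]), r.inv().as_matrix()@R.from_rotvec(c["attitude"]).as_matrix())
E
```

```text
stack side [ 0.503 -0.165  0.221] [[ 0.499 -0.156  0.069]] scene [[ 0.505 -0.171  0.221]]
tiny [ 0.476 -0.417  0.472 -0.326] [ 0.474 -0.409  0.466 -0.319]
small [ 0.417 -0.014  0.425  0.073] [ 0.411 -0.011  0.42   0.075]
large [0.469 0.137 0.457 0.224] [0.464 0.137 0.455 0.226]
medium [0.528 0.325 0.509 0.415] [0.521 0.33  0.505 0.417]
tiny lid w 0.035628997769320145 [ 0.602 -0.371  0.047]
small lid w 0.0442659276028212 [0.555 0.015 0.053]
large lid w 0.0645357192389394 [0.596 0.19  0.069]
medium lid w 0.05523783958352768 [0.65  0.393 0.061]
tool axes
 [[ 0.973  0.233 -0.   ]
 [ 0.233 -0.973  0.002]
 [ 0.    -0.001 -1.   ]]
cam in tool [ 0.069  0.    -0.142] [[-0.001  0.962  0.272]
 [ 1.     0.001 -0.   ]
 [-0.     0.272 -0.962]]
```

Lid widths confirm the pairing, in y order: tiny, small, large, medium. Next I'll move to a hover over the stack, with the yaw squared to the world axes.

Emit:
{"name": "arm_command", "arguments": {"targets": [0,0,-0.8,0,0,0.059,0,0,-0.8,0,0,0.059,0,0,-0.8,0,0,0.059,0,0,-0.6,0,0,0.058,0,0,0,0,0,0], "grip": 1}}

```text
time_s: 0.57
tcp_pos: [0.1339, -0.5613, 0.3579]
orientation: [3.131, -0.004, 0.0]
contact_force: [0.0, 0.2, 1.1]
opening: 1.002
grip_force: 0.0
```

Emit:
{"name": "arm_command", "arguments": {"targets": [0.6,-0.65,0,0,0,0,0.6,-0.65,0,0,0,0,0.6,-0.65,0,0,0,0,0.6,-0.65,0,0,0,0,0.6,-0.65,0,0,0,0]}}

```text
time_s: 0.98
tcp_pos: [0.2545, -0.4276, 0.3502]
orientation: [-3.14, 0.0, 0.0]
contact_force: [0.0, -0.1, 0.9]
opening: 0.999
grip_force: 0.0
```

Emit:
{"name": "arm_command", "arguments": {"targets": [0.6,-0.65,0,0,0,0,0.6,-0.65,0,0,0,0,0.6,-0.65,0,0,0,0,0.6,-0.65,0,0,0,0,0.6,-0.65,0,0,0,0]}}

```text
time_s: 1.4
tcp_pos: [0.3745, -0.2975, 0.3504]
orientation: [-3.141, -0.0, 0.001]
contact_force: [0.3, -0.4, 0.3]
opening: 1.006
grip_force: 0.0
```

Emit:
{"name": "arm_command", "arguments": {"targets": [0.6,-0.65,0,0,0,0,0.6,-0.65,0,0,0,0,0.6,-0.65,0,0,0,0,0.6,-0.65,0,0,0,0,0,0,0,0,0,0]}}

```text
time_s: 1.82
tcp_pos: [0.4724, -0.1906, 0.3502]
orientation: [-3.138, -0.01, -0.0]
contact_force: [0.1, 1.1, 0.4]
opening: 0.999
grip_force: 0.0
```

```bash
python3 - <<'E'
from workcell import bot
import cv2
print(bot.state()["tcp_pos"],bot.state()["orientation"],bot.state()["time_s"]); c=bot.calibration("wrist");print(c["eye"],c["attitude"])
im=bot.snapshot("wrist");cv2.imwrite("pics/w1.png",im)
E
```

```text
[ 0.47239589 -0.19058239  0.35015742] [-3.13835494e+00 -1.02179061e-02 -4.68504129e-04] 1.8167
[ 0.54175255 -0.19077513  0.49209705] [-0.21438952  0.21769645 -1.55392363]
```

View pics/w1.png

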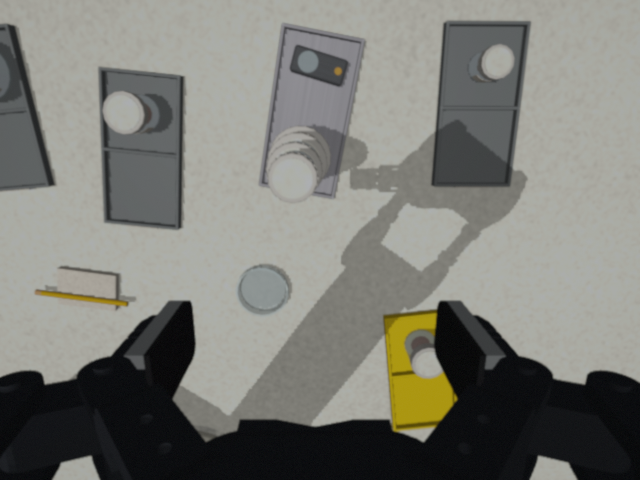

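The stack's top lid is at about (293,177). The tiny tray's corners are at (433,185), (510,186), (527,24) and (447,22). The small tray's are at (104,221), (181,228), (183,75) and (100,68).

```bash
cat >> h.py <<'E'
def tray(c,pts,z=.012):
    """corners: two of empty end, two of twin end -> origin, direction"""
    w=cast(c,pts,z)[:,:2]; m0=(w[0]+w[1])/2; m1=(w[2]+w[3])/2
    d=(m1-m0)/np.linalg.norm(m1-m0); L=np.linalg.norm(m1-m0)
    return (m0+m1)/2-d*.044,d,L,np.linalg.norm(w[0]-w[1])
E
python3 - <<'E'
from h import *
np.set_printoptions(precision=4,suppress=True)
from workcell import bot
c=bot.calibration("wrist"); im=cv2.imread("pics/w1.png")
print("tiny",tray(c,[(433,185),(510,186),(527,24),(447,22)]))
print("small",tray(c,[(104,221),(181,228),(183,75),(100,68)]))
print("steel",tray(c,[(262,185),(335,196),(365,40),(283,25)]))
g=im.min(2)[150:206,262:325]; m=(g>175).astype(np.uint8); ct=max(cv2.findContours(m,0,2)[0],key=cv2.contourArea)
print(np.percentile(g,[5,30,60,90]))
h=cv2.HoughCircles(cv2.GaussianBlur(im[120:230,230:360].min(2),(3,3),0),3,1.5,30,param1=100,param2=15,minRadius=20,maxRadius=30)
print(h[0][:3]+[230,120,0] if h is not None else h, "expect r", 405*.017/.27)
print(cast(c,[(293,177)],.221))
print(proj(c,[[.503,-.165,.221],[.503,-.165,.177],[.503,-.165,.127],[.503,-.165,.069]]))
E
```

```text
tiny (array([ 0.511 , -0.3791]), array([0.9999, 0.0119]), np.float64(0.17574926721654582), np.float64(0.09209829002089177))
small (array([0.4612, 0.0131]), array([ 0.9947, -0.1025]), np.float64(0.17593851272868952), np.float64(0.09413796560183581))
steel (array([ 0.5028, -0.1809]), array([ 0.9865, -0.164 ]), np.float64(0.17457255731931767), np.float64(0.08793453247237867))Traceback (most recent call last):
  File "<stdin>", line 8, in <module>
ValueError: max() iterable argument is empty
```

Those tray positions differ by about 1 cm from the scene and side values. The arm was probably still settling when I took the picture, so I'll take it again standing still.

```bash
python3 - <<'E'
from h import *
np.set_printoptions(precision=4,suppress=True)
from workcell import bot
bot.snapshot("wrist");bot.snapshot("wrist")
c=bot.calibration("wrist");s=bot.state(); print(s["tcp_pos"],s["orientation"],s["joint_vel"],c["eye"],c["attitude"])
im=bot.snapshot("wrist"); cv2.imwrite("pics/w2.png",im); np.save("c2.npy",c,allow_pickle=True)
g=im.max(2)
lo=((g<130)&(im.min(2)>20)).astype(np.uint8); 
for n,(x0,y0,x1,y1) in {"tiny":(415,5,545,118),"small":(85,50,200,245)}.items():
    m=lo[y0:y1,x0:x1]; k,lab,st,_=cv2.connectedComponentsWithStats(m); i=1+np.argmax(st[1:,4])
    ct=max(cv2.findContours((lab==i).astype(np.uint8),0,1)[0],key=cv2.contourArea)
    r=cv2.boxPoints(cv2.minAreaRect(ct))+[x0,y0]; print(n,r.round(1).tolist())
h=cv2.HoughCircles(cv2.GaussianBlur(im[120:230,230:360].min(2),(3,3),0),3,1.5,20,param1=80,param2=10,minRadius=22,maxRadius=30)
print(h[0][:4]+[230,120,0] if h is not None else h, "expect r", 405*.017/.27)
print(im.min(2)[177,255:335:3], im.min(2)[135:215:3,293])
cv2.imwrite("pics/w2c.png",cv2.resize(im[0:240,70:550],None,fx=1.65,fy=1.65,interpolation=cv2.INTER_CUBIC))
E
```

```text
[ 0.4695 -0.1952  0.3505] [-3.1413 -0.0014  0.0024] [-0.0316 -0.0081  0.0001  0.0001  0.0014  0.0042] [ 0.5391 -0.1954  0.4923] [-0.2176  0.2177 -1.5598]
tiny [[430.4, 117.0], [437.1, 10.6], [524.4, 16.1], [517.7, 122.4]]
small [[90.7, 226.4], [92.0, 64.9], [179.2, 65.6], [177.9, 227.1]]
[[287.75 168.75  29.05]
 [310.25 150.75  29.05]
 [290.75 146.25  23.95]
 [277.25 123.75  25.6 ]] expect r 25.5
[125  82 153 163 168 168 170 167 163 164 168 167 166 168 171 171 171 155
 105 101 121 133 133 136 133 124 115] [164 114 156 122 103 129 158 165 168 169 170 169 171 168 168 169 169 170
 168 158 149 166 164 165 165 165 164]
```

View pics/w2c.png

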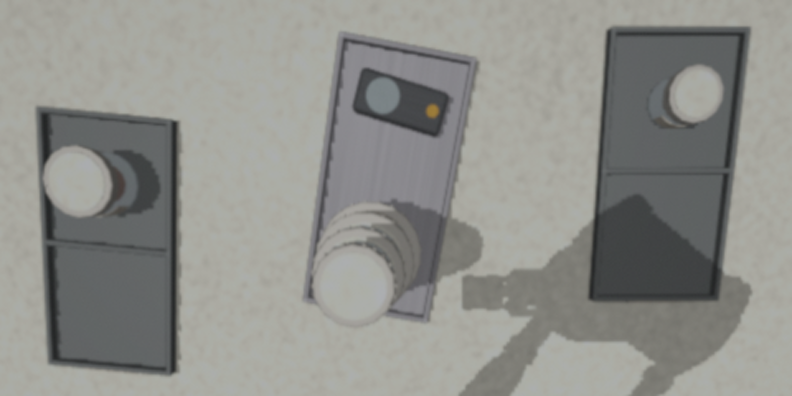

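The crop shows the top lid at (353,285) and the tiny and small trays cleanly. Corner pixels read from it go into the next script.

```bash
python3 - <<'E'
from h import *
np.set_printoptions(precision=4,suppress=True)
c=np.load("c2.npy",allow_pickle=True).item()
P=lambda l:[(x/1.65+70,y/1.65) for x,y in l]
print("tiny",tray(c,P([(591,298),(719,299),(748,29),(610,29)])))
print("small",tray(c,P([(51,362),(174,373),(177,122),(38,108)])))
print("steel",tray(c,P([(305,299),(428,320),(476,60),(341,34)])))
print("top",cast(c,P([(353,285)]),.221),"L lid", cast(c,P([(312,285),(394,285)]),.221))
print("large lid top arc",cast(c,P([(372,202)]),.069))
E
```

```text
tiny (array([ 0.5141, -0.3761]), array([0.9999, 0.0107]), np.float64(0.17572286712983917), np.float64(0.09254533596161099))
small (array([0.4626, 0.0159]), array([ 0.9953, -0.097 ]), np.float64(0.17544424919873877), np.float64(0.09101052150061653))
steel (array([ 0.5051, -0.1764]), array([ 0.9853, -0.1711]), np.float64(0.17521501442053933), np.float64(0.08987536787821937))
top [[ 0.5056 -0.175   0.221 ]] L lid [[ 0.5056 -0.1585  0.221 ]
 [ 0.5056 -0.1916  0.221 ]]
large lid top arc [[ 0.5373 -0.1763  0.069 ]]
```

Emit:
{"name": "arm_command", "arguments": {"targets": [0.45,-0.28,0,0,0,0,0.45,-0.28,0.4,0,0,0,0,0,0.6,0,0,0,0,0,0.2,0,0,0,0,0,0,0,0,0]}}

```text
time_s: 2.43
tcp_pos: [0.5039, -0.1732, 0.3003]
orientation: [-3.139, 0.003, 0.008]
contact_force: [-1.1, 0.1, 0.4]
opening: 0.999
grip_force: 0.0
```

Emit:
{"name": "arm_command", "arguments": {"targets": [0,0,0,0,0,0,0,0,0,0,0,0,0,0,0,0,0,0,0,0,0,0,0,0,0,0,0,0,0,0]}}

```text
time_s: 2.85
tcp_pos: [0.506, -0.1732, 0.3042]
orientation: [3.141, -0.001, 0.002]
contact_force: [0.0, -0.4, -0.4]
opening: 0.999
grip_force: 0.0
```

```bash
cat >> h.py <<'E'
def lid(c,im,guess,z,dia):
    """bright white disc near world guess; rows through centre"""
    u=proj(c,[*guess,z])[0]; r=np.linalg.norm(proj(c,[guess[0],guess[1]+dia/2,z])[0]-u)
    g=im.min(2).astype(np.float32); h=int(1.8*r); x0,y0=int(u[0])-h,max(int(u[1])-h,0)
    b=cv2.GaussianBlur(g[y0:y0+2*h,x0:x0+2*h].astype(np.uint8),(3,3),0)
    q=cv2.HoughCircles(b,cv2.HOUGH_GRADIENT_ALT,1.5,8,param1=100,param2=.5,minRadius=int(.88*r),maxRadius=int(1.15*r))
    return u,r,([] if q is None else [(p[:2]+[x0,y0],p[2],cast(c,p[:2]+[x0,y0],z)[0]) for p in q[0][:3]])
E
python3 - <<'E'
from h import *
np.set_printoptions(precision=4,suppress=True)
from workcell import bot
c=bot.calibration("wrist");s=bot.state(); im=bot.snapshot("wrist"); cv2.imwrite("pics/w3.png",im)
print(s["tcp_pos"],s["orientation"],s["joint_vel"][0])
print(lid(c,im,s["tcp_pos"][:2],.221,.034))
E
```

```text
[ 0.506  -0.1732  0.3042] [ 3.1408 -0.0009  0.002 ] 0.00188056449004004
(array([313.9455, 245.4451]), np.float64(29.27317982923092), [(array([318., 244.]), np.float32(28.90596), array([ 0.5069, -0.1756,  0.221 ]))])
```

View pics/w3.png

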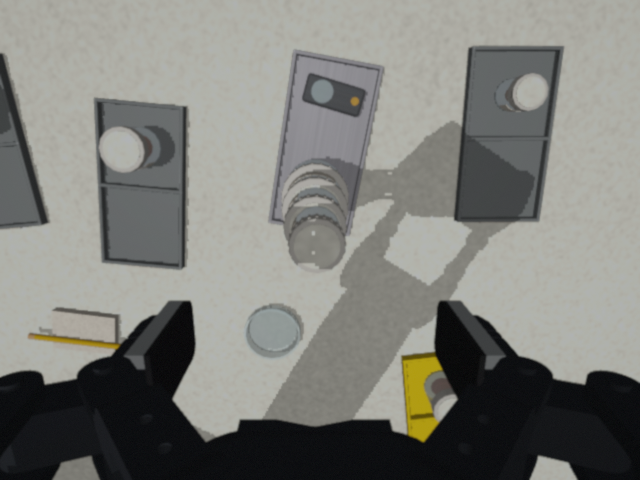

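The lid shows at (317,244), 2 mm off the tool axis. I'll descend onto it and close.

Emit:
{"name": "arm_command", "arguments": {"targets": [0.02,0.06,0.8,0,0,0,0,0,0.8,0,0,0,0,0,0.7,0,0,0,0,0,0.5,0,0,0,0,0,0.2,0,0,0]}}

```text
time_s: 3.32
tcp_pos: [0.5048, -0.1742, 0.1798]
orientation: [-3.139, 0.0, 0.008]
contact_force: [-0.3, 0.2, 0.0]
opening: 0.995
grip_force: 0.0
```

Emit:
{"name": "arm_command", "arguments": {"targets": [0,0,0,0,0,0,0,0,0,0,0,0,0,0,0,0,0,0,0,0,0,0,0,0,0,0,0,0,0,0]}}

```text
time_s: 3.73
tcp_pos: [0.5075, -0.1758, 0.1849]
orientation: [3.14, -0.0, 0.004]
contact_force: [-0.5, -0.3, -1.0]
opening: 0.999
grip_force: 0.0
```

Emit:
{"name": "arm_command", "arguments": {"targets": [0,0,0,0,0,0,0,0,0,0,0,0,0,0,0,0,0,0,0,0,0,0,0,0,0,0,0,0,0,0], "grip": 0.2}}

```text
time_s: 4.15
tcp_pos: [0.5068, -0.1753, 0.1837]
orientation: [3.141, -0.0, 0.001]
contact_force: [0.2, -0.2, -0.3]
opening: 0.381
grip_force: 59.4
```

Emit:
{"name": "arm_command", "arguments": {"targets": [0,0,0,0,0,0,0,0,0,0,0,0,0,0,0,0,0,0,0,0,0,0,0,0,0,0,0,0,0,0]}}

```text
time_s: 4.57
tcp_pos: [0.5068, -0.1754, 0.1835]
orientation: [3.141, -0.0, 0.001]
contact_force: [1.3, -1.3, 2.4]
opening: 0.388
grip_force: 59.5
```

```bash
python3 - <<'E'
from h import *
np.set_printoptions(precision=4,suppress=True)
from workcell import bot
s=bot.state();print(s["tcp_pos"],s["opening"],s["grip_force"])
c=bot.calibration("wrist");d=s["tcp_pos"]-[.506,-.1732,.3042]; c["eye"]=c["eye"]-d
print("tiny",tray(c,[(456,220),(539,220),(562,47),(471,47)])); print("small",tray(c,[(102,262),(184,267),(187,106),(95,99)]))
E
```

```text
[ 0.5068 -0.1754  0.1835] 0.38829813676131075 59.46315586566925
tiny (array([ 0.5145, -0.3751]), array([0.9999, 0.0115]), np.float64(0.17585968108530434), np.float64(0.09209409001789602))
small (array([0.4629, 0.0169]), array([ 0.9947, -0.1027]), np.float64(0.17626649236105768), np.float64(0.09318314996132157))
```

Gripped at the expected width. I'll lift it and carry it over the tiny tray.

Emit:
{"name": "arm_command", "arguments": {"targets": [0,0,-0.2,0,0,0,0,0,-0.4,0,0,0,0,0,-0.5,0,0,0,0,0,-0.5,0,0,0,0,0,-0.2,0,0,0]}}

```text
time_s: 4.98
tcp_pos: [0.5075, -0.1758, 0.2584]
orientation: [3.14, -0.0, 0.005]
contact_force: [0.4, -0.7, 0.2]
opening: 0.387
grip_force: 59.5
```

Emit:
{"name": "arm_command", "arguments": {"targets": [0,0.2,0,0,0,0,0.05,0.5,0,0,0,0,0.05,0.7,0,0,0,0,0.05,0.7,0,0,0,0,0.05,0.7,0,0,0,0]}}

```text
time_s: 5.4
tcp_pos: [0.5138, -0.2884, 0.2535]
orientation: [-3.14, -0.0, 0.003]
contact_force: [0.5, 0.1, -1.3]
opening: 0.382
grip_force: 59.5
```

Emit:
{"name": "arm_command", "arguments": {"targets": [0,0.7,0,0,0,0,0,0.6,0,0,0,0,0,0.5,0,0,0,0,0,0.3,0,0,0,0,0,0.1,0,0,0,0]}}

```text
time_s: 5.82
tcp_pos: [0.5135, -0.377, 0.2534]
orientation: [-3.14, 0.004, 0.003]
contact_force: [0.1, 0.5, -0.7]
opening: 0.383
grip_force: 59.6
```

Emit:
{"name": "arm_command", "arguments": {"targets": [0,0,0,0,0,0,0,0,0,0,0,0,0,0,0,0,0,0,0,0,0,0,0,0,0,0,0,0,0,0]}}

```text
time_s: 6.23
tcp_pos: [0.5149, -0.3744, 0.2556]
orientation: [3.142, 0.001, 0.0]
contact_force: [-0.3, -0.1, -1.7]
opening: 0.383
grip_force: 59.6
```

```bash
python3 - <<'E'
from h import *
np.set_printoptions(precision=4,suppress=True)
from workcell import bot
c=bot.calibration("wrist");s=bot.state(); im=bot.snapshot("wrist"); cv2.imwrite("pics/w4.png",im);np.save("c4.npy",c,allow_pickle=True)
print(s["tcp_pos"],s["orientation"],s["joint_vel"][0])
E
```

```text
[ 0.5149 -0.3744  0.2556] [3.1415 0.0015 0.0004] -0.005226409243806754
```

View pics/w4.png

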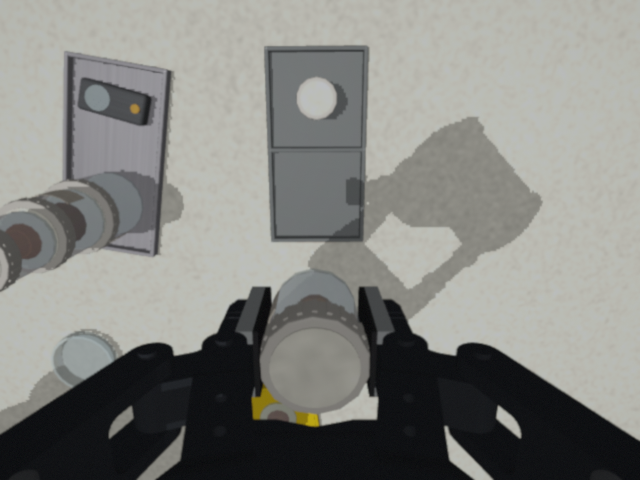

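The tray's corners are at (273,241), (363,241), (368,46) and (265,46), its divider is at row 149, and the twin's lid is at (317,98). I'll measure from these.

```bash
python3 - <<'E'
from h import *
np.set_printoptions(precision=4,suppress=True)
c=np.load("c4.npy",allow_pickle=True).item()
print(tray(c,[(273,241),(363,241),(368,46),(265,46)]))
print(cast(c,[(318,241),(318,149),(318,46)],.012)[:,:2], "near+.046, div-.044, far-.134")
print("twin",cast(c,[(317,98)],.047))
im=cv2.imread("pics/w4.png"); print(im[225:250,300,1], im[140:156,300,1], im[40:54,300,1])
E
```

```text
(array([ 0.5148, -0.3778]), array([1.    , 0.0098]), np.float64(0.1778405799305383), np.float64(0.08921011998120727))
[[ 0.4699 -0.3783]
 [ 0.5593 -0.3781]
 [ 0.6477 -0.3778]] near+.046, div-.044, far-.134
twin [[ 0.6026 -0.3768  0.047 ]]
[115 115 115 114 115 115 114 115 115 110  92  68  60  80 104 112 127 162
 183 189 189 188 186 185 185] [118 118 118 118 118 114  97  78  91 107 111 106 110 116 119 118] [188 187 186 186 184 171 131 113 110  98  76  75 100 115]
```

Emit:
{"name": "arm_command", "arguments": {"targets": [0.01,0.07,0.5,0,0,0,0,0,0.9,0,0,0,0,0,0.9,0,0,0,0,0,0.9,0,0,0,0,0,0.8,0,0,0]}}

```text
time_s: 6.7
tcp_pos: [0.5146, -0.3772, 0.0933]
orientation: [-3.141, -0.0, 0.001]
contact_force: [-0.2, 0.4, -0.5]
opening: 0.385
grip_force: 59.5
```

Emit:
{"name": "arm_command", "arguments": {"targets": [0,0,0.7,0,0,0,0,0,0.5,0,0,0,0,0,0.35,0,0,0,0,0,0.2,0,0,0,0,0,0,0,0,0]}}

```text
time_s: 7.12
tcp_pos: [0.5144, -0.3772, 0.0238]
orientation: [-3.14, 0.0, 0.003]
contact_force: [-0.8, -0.9, -0.8]
opening: 0.385
grip_force: 59.5
```

Emit:
{"name": "arm_command", "arguments": {"targets": [0,0,0,0,0,0,0,0,0,0,0,0,0,0,0,0,0,0,0,0,0,0,0,0,0,0,0,0,0,0]}}

```text
time_s: 7.53
tcp_pos: [0.5154, -0.3785, 0.0263]
orientation: [3.14, -0.0, 0.002]
contact_force: [-0.5, -0.2, -1.1]
opening: 0.385
grip_force: 59.5
```

Emit:
{"name": "arm_command", "arguments": {"targets": [0,-0.02,0.15,0,0,0,0,0,0.1,0,0,0,0,0,0.05,0,0,0,0,0,0.05,0,0,0,0,0,0,0,0,0]}}

```text
time_s: 7.95
tcp_pos: [0.5146, -0.3769, 0.0104]
orientation: [-3.141, 0.0, 0.002]
contact_force: [-0.1, 1.0, -0.8]
opening: 0.381
grip_force: 59.5
```

Emit:
{"name": "arm_command", "arguments": {"targets": [0,0,0,0,0,0,0,0,0,0,0,0,0,0,0.02,0,0,0,0,0,0.02,0,0,0,0,0,0,0,0,0]}}

```text
time_s: 8.37
tcp_pos: [0.5149, -0.3772, 0.0096]
orientation: [-3.141, 0.0, 0.0]
contact_force: [0.0, -0.1, -0.5]
opening: 0.384
grip_force: 59.5
```

Emit:
{"name": "arm_command", "arguments": {"targets": [0,0,0.02,0,0,0,0,0,0,0,0,0,0,0,0.02,0,0,0,0,0,0,0,0,0,0,0,0,0,0,0]}}

```text
time_s: 8.78
tcp_pos: [0.515, -0.3773, 0.0095]
orientation: [-3.141, -0.0, 0.001]
contact_force: [-3.5, 3.0, 10.2]
opening: 0.382
grip_force: 60.3
```

Contact at the expected height. I'll release, go up and return over the stack.

Emit:
{"name": "arm_command", "arguments": {"targets": [0,0,0,0,0,0,0,0,0,0,0,0,0,0,0,0,0,0,0,0,0,0,0,0,0,0,0,0,0,0], "grip": 0.58}}

```text
time_s: 9.2
tcp_pos: [0.5149, -0.3772, 0.0078]
orientation: [-3.141, 0.0, 0.0]
contact_force: [-0.2, 0.0, 0.5]
opening: 0.579
grip_force: 0.0
```

Emit:
{"name": "arm_command", "arguments": {"targets": [0,0,-0.2,0,0,0,0,0,-0.4,0,0,0,0,0,-0.8,0,0,0,0,0,-0.9,0,0,0,0,0,-0.9,0,0,0]}}

```text
time_s: 9.62
tcp_pos: [0.5146, -0.3768, 0.1375]
orientation: [-3.141, 0.0, 0.001]
contact_force: [0.8, 0.2, -0.0]
opening: 0.578
grip_force: 0.0
```

Emit:
{"name": "arm_command", "arguments": {"targets": [0,0,-0.9,0,0,0,0,0,-0.9,0,0,0,0,0,-0.8,0,0,0,0,-0.4,-0.4,0,0,0,0,-0.7,0,0,0,0], "grip": 1}}

```text
time_s: 10.03
tcp_pos: [0.5165, -0.3367, 0.2628]
orientation: [3.133, -0.005, 0.012]
contact_force: [1.7, 0.3, 0.3]
opening: 1.0
grip_force: 0.0
```

Emit:
{"name": "arm_command", "arguments": {"targets": [-0.05,-0.9,0,0,0,0,-0.05,-0.9,0,0,0,0,-0.05,-0.9,0,0,0,0,-0.05,-0.8,0,0,0,0,0,-0.43,0,0,0,0]}}

```text
time_s: 10.45
tcp_pos: [0.5066, -0.1728, 0.2568]
orientation: [-3.141, -0.003, -0.001]
contact_force: [0.4, -0.3, 0.8]
opening: 0.995
grip_force: 0.0
```

Emit:
{"name": "arm_command", "arguments": {"targets": [0,0,0,0,0,0,0,0,0,0,0,0,0,0,0,0,0,0,0,0,0,0,0,0,0,0,0,0,0,0]}}

```text
time_s: 10.87
tcp_pos: [0.507, -0.1772, 0.2561]
orientation: [3.141, -0.003, -0.0]
contact_force: [0.1, -0.1, -0.3]
opening: 0.997
grip_force: 0.0
```

```bash
python3 - <<'E'
from h import *
np.set_printoptions(precision=4,suppress=True)
from workcell import bot
c=bot.calibration("wrist");s=bot.state(); im=bot.snapshot("wrist"); cv2.imwrite("pics/w5.png",im);np.save("c5.npy",c,allow_pickle=True)
print(s["tcp_pos"],s["orientation"],s["joint_vel"][0])
print(lid(c,im,(.5065,-.1755),.177,.044))
print("tiny?",lid(c,im,(.515,-.3775),.047,.034))
E
```

```text
[ 0.507  -0.1772  0.2561] [ 3.1415 -0.0027 -0.0001] 0.0021357367017927394
(array([311.0733, 248.1911]), np.float64(38.51464081051525), [(array([308., 242.]), np.float32(38.89104), array([ 0.5102, -0.1738,  0.177 ])), (array([306.5, 222.5]), np.float32(38.986897), array([ 0.5216, -0.173 ,  0.177 ]))])
tiny? (array([542.3869, 193.5953]), np.float64(19.238435447293178), [(array([541., 195.]), np.float32(19.152996), array([ 0.5138, -0.3765,  0.047 ]))])
```

View pics/w5.png

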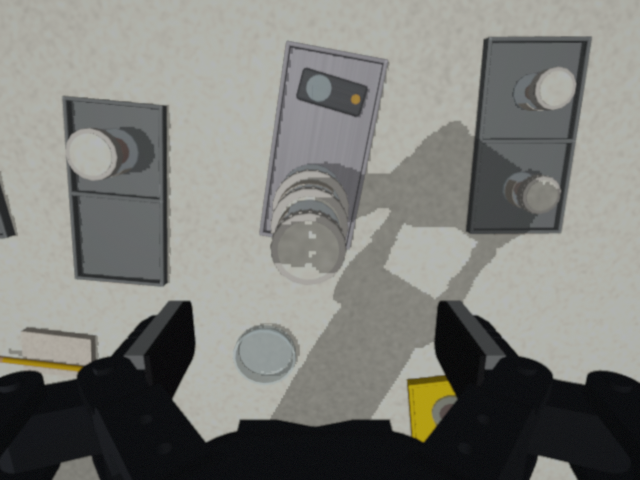

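The tiny jar stands centred in its half tray. The small jar's lid is at (308,245), which calls for a shift of about 3 mm in y. I'll grasp it.

Emit:
{"name": "arm_command", "arguments": {"targets": [0.02,-0.08,0.8,0,0,0,0,0,0.8,0,0,0,0,0,0.7,0,0,0,0,0,0.5,0,0,0,0,0,0.2,0,0,0]}}

```text
time_s: 11.33
tcp_pos: [0.5057, -0.1722, 0.1322]
orientation: [-3.138, 0.002, 0.009]
contact_force: [0.3, 0.4, -1.6]
opening: 0.997
grip_force: 0.0
```

Emit:
{"name": "arm_command", "arguments": {"targets": [0,0,0,0,0,0,0,0,0,0,0,0,0,0,0,0,0,0,0,0,0,0,0,0,0,0,0,0,0,0]}}

```text
time_s: 11.75
tcp_pos: [0.5087, -0.1735, 0.1377]
orientation: [3.14, -0.0, 0.004]
contact_force: [0.3, -0.9, 0.2]
opening: 1.001
grip_force: 0.0
```

Emit:
{"name": "arm_command", "arguments": {"targets": [0,0,0,0,0,0,0,0,0,0,0,0,0,0,0,0,0,0,0,0,0,0,0,0,0,0,0,0,0,0], "grip": 0.3}}

```text
time_s: 12.17
tcp_pos: [0.5081, -0.1731, 0.1365]
orientation: [3.141, -0.0, 0.001]
contact_force: [-0.7, -0.3, 2.2]
opening: 0.501
grip_force: 60.8
```

Emit:
{"name": "arm_command", "arguments": {"targets": [0,0,0,0,0,0,0,0,0,0,0,0,0,0,0,0,0,0,0,0,0,0,0,0,0,0,0,0,0,0]}}

```text
time_s: 12.58
tcp_pos: [0.5081, -0.1731, 0.1365]
orientation: [3.141, -0.0, 0.001]
contact_force: [-0.2, -0.5, 4.8]
opening: 0.501
grip_force: 60.7
```

```bash
python3 - <<'E'
from h import *
np.set_printoptions(precision=4,suppress=True)
c=np.load("c5.npy",allow_pickle=True).item()
print(tray(c,[(75,279),(165,286),(169,105),(63,96)]), cast(c,[(120,283),(116,197)],.012))
E
```

```text
(array([0.4628, 0.0171]), array([ 0.9938, -0.111 ]), np.float64(0.17842118354343098), np.float64(0.09215219418811028)) [[0.4174 0.0222 0.012 ]
 [0.5066 0.0141 0.012 ]]
```

Emit:
{"name": "arm_command", "arguments": {"targets": [0,0,-0.2,0,0,0,0,0,-0.4,0,0,0,0,0,-0.6,0,0,0,0,0,-0.6,0,0,0,0,0,-0.4,0,0,0]}}

```text
time_s: 13.0
tcp_pos: [0.5079, -0.1729, 0.2261]
orientation: [3.141, -0.0, 0.001]
contact_force: [-0.0, -0.2, 0.6]
opening: 0.499
grip_force: 60.9
```

Emit:
{"name": "arm_command", "arguments": {"targets": [0,-0.2,0,0,0,0,-0.15,-0.5,0,0,0,0,-0.15,-0.7,0,0,0,0,-0.2,-0.7,0,0,0,0,-0.2,-0.7,0,0,0,0]}}

```text
time_s: 13.42
tcp_pos: [0.4782, -0.0589, 0.2222]
orientation: [-3.14, 0.001, 0.005]
contact_force: [1.7, 0.4, -0.9]
opening: 0.503
grip_force: 61.0
```

Emit:
{"name": "arm_command", "arguments": {"targets": [-0.2,-0.7,0,0,0,0,-0.1,-0.55,0,0,0,0,-0.1,-0.4,0,0,0,0,0,-0.2,0,0,0,0,0,-0.1,0,0,0,0]}}

```text
time_s: 13.83
tcp_pos: [0.4629, 0.0186, 0.2229]
orientation: [-3.141, -0.002, 0.003]
contact_force: [0.8, -0.9, -0.2]
opening: 0.501
grip_force: 61.0
```

Emit:
{"name": "arm_command", "arguments": {"targets": [0,0,0,0,0,0,0,0,0,0,0,0,0,0,0,0,0,0,0,0,0,0,0,0,0,0,0,0,0,0]}}

```text
time_s: 14.25
tcp_pos: [0.464, 0.0165, 0.2241]
orientation: [3.142, -0.002, -0.0]
contact_force: [-0.4, -0.4, -1.2]
opening: 0.503
grip_force: 61.0
```

```bash
python3 - <<'E'
from h import *
np.set_printoptions(precision=4,suppress=True)
from workcell import bot
c=bot.calibration("wrist");s=bot.state(); im=bot.snapshot("wrist"); cv2.imwrite("pics/w6.png",im);np.save("c6.npy",c,allow_pickle=True)
print(s["tcp_pos"],s["orientation"],s["joint_vel"][0])
E
```

```text
[0.464  0.0165 0.2241] [ 3.1415 -0.0021 -0.    ] 0.0018696304949677865
```

View pics/w6.png

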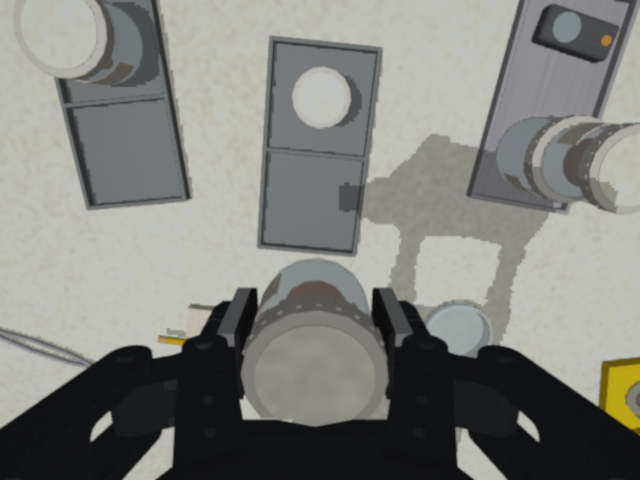

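The small tray's corners are at (258,247), (357,255), (382,46) and (270,37). Part of the large tray is also visible, with its near corners at (89,209) and (190,199).

```bash
python3 - <<'E'
from h import *
np.set_printoptions(precision=4,suppress=True)
c=np.load("c6.npy",allow_pickle=True).item()
print(tray(c,[(258,247),(357,255),(382,46),(270,37)]), cast(c,[(307.5,251),(315,154)],.012),"twin",cast(c,[(322,97)],.053))
w=cast(c,[(89,209),(190,199),(65,104),(165,97)],.012)[:,:2];print("large",w.mean(0), w)
E
```

```text
(array([0.463 , 0.0185]), array([ 0.9959, -0.0904]), np.float64(0.17689486887661598), np.float64(0.09105238167571686)) [[0.4188 0.0227 0.012 ]
 [0.5062 0.0156 0.012 ]] twin [[0.5504 0.0105 0.053 ]]
large [0.5068 0.1771] [[0.4586 0.2177]
 [0.4673 0.1264]
 [0.5481 0.2243]
 [0.5531 0.1399]]
```

Emit:
{"name": "arm_command", "arguments": {"targets": [-0.02,-0.05,0.5,0,0,0,0,0,0.9,0,0,0,0,0,0.9,0,0,0,0,0,0.9,0,0,0,0,0,0.7,0,0,0]}}

```text
time_s: 14.72
tcp_pos: [0.4619, 0.0191, 0.0656]
orientation: [-3.141, 0.001, 0.003]
contact_force: [-0.3, 0.1, -1.2]
opening: 0.502
grip_force: 61.0
```

Emit:
{"name": "arm_command", "arguments": {"targets": [0,0,0.5,0,0,0,0,0,0.3,0,0,0,0,0,0.2,0,0,0,0,0,0.1,0,0,0,0,0,0,0,0,0]}}

```text
time_s: 15.13
tcp_pos: [0.4629, 0.019, 0.0238]
orientation: [-3.141, 0.001, 0.001]
contact_force: [-0.5, 0.1, 0.0]
opening: 0.504
grip_force: 61.0
```

Emit:
{"name": "arm_command", "arguments": {"targets": [0,0,0,0,0,0,0,0,0.1,0,0,0,0,0,0.05,0,0,0,0,0,0,0,0,0,0,0,0,0,0,0]}}

```text
time_s: 15.55
tcp_pos: [0.4632, 0.0191, 0.0182]
orientation: [3.142, -0.0, 0.0]
contact_force: [0.2, -0.2, -1.2]
opening: 0.5
grip_force: 61.0
```

Emit:
{"name": "arm_command", "arguments": {"targets": [0,0,0,0,0,0,0,0,0,0,0,0,0,0,0,0,0,0,0,0,0,0,0,0,0,0,0,0,0,0]}}

```text
time_s: 15.97
tcp_pos: [0.4631, 0.0191, 0.0181]
orientation: [-3.142, 0.0, -0.0]
contact_force: [0.8, -0.2, -1.4]
opening: 0.505
grip_force: 61.0
```

Emit:
{"name": "arm_command", "arguments": {"targets": [0,0,0.06,0,0,0,0,0,0.04,0,0,0,0,0,0.02,0,0,0,0,0,0,0,0,0,0,0,0,0,0,0]}}

```text
time_s: 16.38
tcp_pos: [0.463, 0.0192, 0.0132]
orientation: [-3.142, 0.0, 0.0]
contact_force: [-0.2, 0.2, -1.0]
opening: 0.505
grip_force: 61.0
```

Emit:
{"name": "arm_command", "arguments": {"targets": [0,0,0.02,0,0,0,0,0,0,0,0,0,0,0,0.01,0,0,0,0,0,0,0,0,0,0,0,0,0,0,0]}}

```text
time_s: 16.8
tcp_pos: [0.4632, 0.0191, 0.0125]
orientation: [3.142, -0.0, 0.0]
contact_force: [-2.2, 0.0, 4.6]
opening: 0.505
grip_force: 61.2
```

Emit:
{"name": "arm_command", "arguments": {"targets": [0,0,0,0,0,0,0,0,0,0,0,0,0,0,0,0,0,0,0,0,0,0,0,0,0,0,0,0,0,0], "grip": 0.63}}

```text
time_s: 17.22
tcp_pos: [0.463, 0.0191, 0.012]
orientation: [-3.142, 0.0, 0.0]
contact_force: [0.4, 0.2, 0.1]
opening: 0.633
grip_force: 0.0
```

Emit:
{"name": "arm_command", "arguments": {"targets": [0,0,-0.2,0,0,0,0,0,-0.4,0,0,0,0,0,-0.8,0,0,0,0,0,-0.9,0,0,0,0,0,-0.9,0,0,0]}}

```text
time_s: 17.63
tcp_pos: [0.4624, 0.0193, 0.1417]
orientation: [-3.141, 0.0, 0.002]
contact_force: [1.5, 0.2, 0.5]
opening: 0.63
grip_force: 0.0
```

Emit:
{"name": "arm_command", "arguments": {"targets": [0,0,-0.9,0,0,0,0,0,-0.6,0,0,0,0,0.3,-0.3,0,0,0,0.1,0.6,0,0,0,0,0.2,0.8,0,0,0,0], "grip": 1}}

```text
time_s: 18.05
tcp_pos: [0.4755, -0.0485, 0.2143]
orientation: [3.141, 0.004, 0.005]
contact_force: [1.4, 0.6, 0.1]
opening: 0.999
grip_force: 0.0
```

Emit:
{"name": "arm_command", "arguments": {"targets": [0.25,0.9,0,0,0,0,0.25,0.9,0,0,0,0,0.2,0.7,0,0,0,0,0.12,0.4,0,0,0,0,0,0.2,0,0,0,0]}}

```text
time_s: 18.47
tcp_pos: [0.5082, -0.1752, 0.2126]
orientation: [3.141, -0.004, 0.001]
contact_force: [-0.2, 0.3, -0.7]
opening: 0.999
grip_force: 0.0
```

Emit:
{"name": "arm_command", "arguments": {"targets": [0,0,0,0,0,0,0,0,0,0,0,0,0,0,0,0,0,0,0,0,0,0,0,0,0,0,0,0,0,0]}}

```text
time_s: 18.88
tcp_pos: [0.5078, -0.1718, 0.2122]
orientation: [-3.141, -0.002, -0.0]
contact_force: [-0.3, 0.1, -0.4]
opening: 1.002
grip_force: 0.0
```

```bash
python3 - <<'E'
from h import *
np.set_printoptions(precision=4,suppress=True)
from workcell import bot
c=bot.calibration("wrist");s=bot.state(); im=bot.snapshot("wrist"); cv2.imwrite("pics/w7.png",im);np.save("c7.npy",c,allow_pickle=True)
print(s["tcp_pos"],s["orientation"],s["joint_vel"][0])
print(lid(c,im,(.508,-.174),.127,.054))
print("small?",lid(c,im,(.463,.0185),.053,.044))
E
```

```text
[ 0.5078 -0.1718  0.2122] [-3.1415 -0.0019 -0.0001] -0.004558255867123996
(array([317.8049, 243.8389]), np.float64(46.13423314621168), [(array([316.5, 239.5]), np.float32(46.08144), array([ 0.5106, -0.1732,  0.127 ]))])
small? (array([ 74.5944, 270.8095]), np.float64(27.392626503574828), [(array([ 71.5, 276.5]), np.float32(27.717714), array([0.4582, 0.0218, 0.053 ]))])
```

View pics/w7.png

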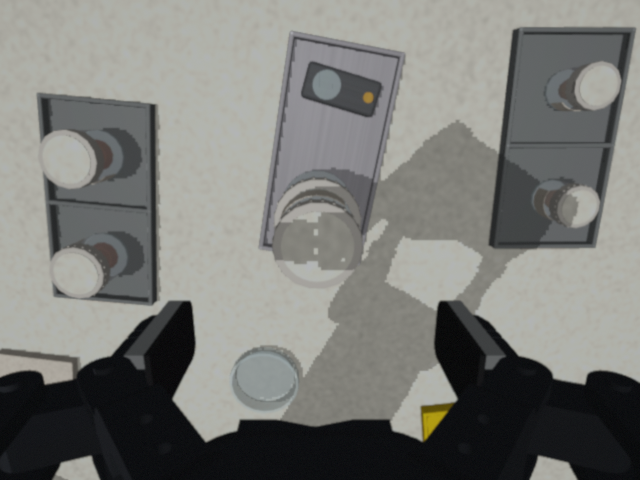

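The small jar is in place at (77,272). The medium lid is at (317,241), so I'll grasp it with a small correction.

Emit:
{"name": "arm_command", "arguments": {"targets": [0.03,0.04,0.8,0,0,0,0,0,0.9,0,0,0,0,0,0.8,0,0,0,0,0,0.5,0,0,0,0,0,0.25,0,0,0]}}

```text
time_s: 19.35
tcp_pos: [0.5069, -0.1727, 0.0786]
orientation: [-3.138, -0.0, 0.008]
contact_force: [-0.3, 0.3, -0.1]
opening: 0.999
grip_force: 0.0
```

Emit:
{"name": "arm_command", "arguments": {"targets": [0,0,0,0,0,0,0,0,0,0,0,0,0,0,0,0,0,0,0,0,0,0,0,0,0,0,0,0,0,0]}}

```text
time_s: 19.77
tcp_pos: [0.5101, -0.1751, 0.0838]
orientation: [3.14, -0.0, 0.004]
contact_force: [0.4, -0.1, 0.2]
opening: 0.999
grip_force: 0.0
```

Emit:
{"name": "arm_command", "arguments": {"targets": [0,0,0,0,0,0,0,0,0,0,0,0,0,0,0,0,0,0,0,0,0,0,0,0,0,0,0,0,0,0], "grip": 0.4}}

```text
time_s: 20.18
tcp_pos: [0.5095, -0.1747, 0.0828]
orientation: [3.141, -0.0, 0.002]
contact_force: [0.2, 1.5, 3.8]
opening: 0.622
grip_force: 62.9
```

Emit:
{"name": "arm_command", "arguments": {"targets": [0,0,0,0,0,0,0,0,0,0,0,0,0,0,0,0,0,0,0,0,0,0,0,0,0,0,0,0,0,0]}}

```text
time_s: 20.6
tcp_pos: [0.5095, -0.1747, 0.0828]
orientation: [3.141, -0.0, 0.002]
contact_force: [-0.4, 1.4, 6.0]
opening: 0.622
grip_force: 62.8
```

Emit:
{"name": "arm_command", "arguments": {"targets": [0,0,-0.2,0,0,0,0,0,-0.5,0,0,0,0,0,-0.7,0,0,0,0,0,-0.7,0,0,0,0,0,-0.4,0,0,0]}}

```text
time_s: 21.02
tcp_pos: [0.5096, -0.1749, 0.185]
orientation: [3.14, -0.0, 0.004]
contact_force: [0.4, -0.9, -0.3]
opening: 0.62
grip_force: 63.0
```

Emit:
{"name": "arm_command", "arguments": {"targets": [0.08,-0.3,0,0,0,0,0.08,-0.6,0,0,0,0,0.08,-0.8,0,0,0,0,0.08,-0.8,0,0,0,0,0.08,-0.8,0,0,0,0]}}

```text
time_s: 21.43
tcp_pos: [0.5238, -0.0401, 0.1801]
orientation: [-3.14, 0.001, 0.005]
contact_force: [0.8, -0.5, -1.6]
opening: 0.618
grip_force: 63.0
```

Emit:
{"name": "arm_command", "arguments": {"targets": [0.08,-0.9,0,0,0,0,0.08,-0.9,0,0,0,0,0.08,-0.9,0,0,0,0,0.08,-0.9,0,0,0,0,0.08,-0.9,0,0,0,0]}}

```text
time_s: 21.85
tcp_pos: [0.5394, 0.1401, 0.18]
orientation: [-3.141, -0.0, 0.005]
contact_force: [0.1, 0.6, -1.2]
opening: 0.617
grip_force: 63.0
```

Emit:
{"name": "arm_command", "arguments": {"targets": [0.08,-0.9,0,0,0,0,0.08,-0.9,0,0,0,0,0.08,-0.9,0,0,0,0,0.08,-0.9,0,0,0,0,0.08,-0.8,0,0,0,0]}}

```text
time_s: 22.27
tcp_pos: [0.555, 0.3163, 0.1797]
orientation: [3.141, 0.001, -0.006]
contact_force: [1.1, -0.9, -0.8]
opening: 0.616
grip_force: 63.1
```

Emit:
{"name": "arm_command", "arguments": {"targets": [0,-0.6,0,0,0,0,0,-0.4,0,0,0,0,0,-0.25,0,0,0,0,0,-0.15,0,0,0,0,0,-0.04,0,0,0,0]}}

```text
time_s: 22.68
tcp_pos: [0.5562, 0.3717, 0.1808]
orientation: [3.141, 0.001, -0.003]
contact_force: [-0.2, 0.1, -0.8]
opening: 0.616
grip_force: 63.1
```

Emit:
{"name": "arm_command", "arguments": {"targets": [0,0,0,0,0,0,0,0,0,0,0,0,0,0,0,0,0,0,0,0,0,0,0,0,0,0,0,0,0,0]}}

```text
time_s: 23.1
tcp_pos: [0.5574, 0.3705, 0.1823]
orientation: [-3.142, 0.002, -0.0]
contact_force: [1.0, 0.7, -0.7]
opening: 0.62
grip_force: 63.1
```

```bash
python3 - <<'E'
from h import *
np.set_printoptions(precision=4,suppress=True)
from workcell import bot
c=bot.calibration("wrist");s=bot.state(); im=bot.snapshot("wrist"); cv2.imwrite("pics/w8.png",im);np.save("c8.npy",c,allow_pickle=True)
print(s["tcp_pos"],s["orientation"],s["joint_vel"][0])
E
```

```text
[0.5574 0.3705 0.1823] [-3.1416  0.0017 -0.0002] 0.004626151799517631
```

View pics/w8.png

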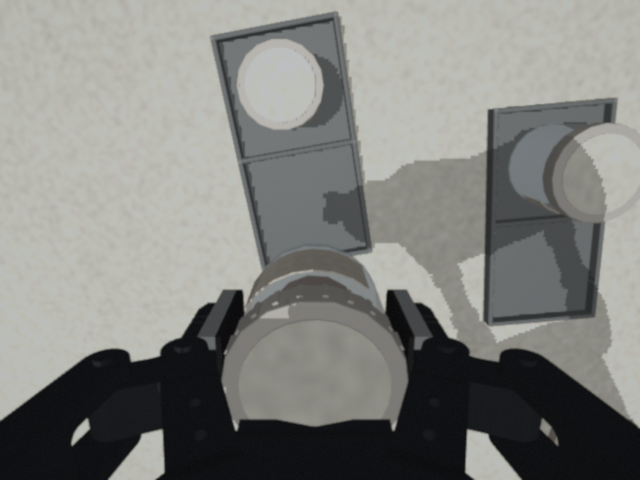

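The medium tray's corners are at (371,249), (338,13) and (211,38), with the near left one hidden at about (262,268) and the divider from (241,161) to (355,141). The large tray's corners are at (486,325), (594,316), (616,99) and (489,110).

```bash
python3 - <<'E'
from h import *
np.set_printoptions(precision=4,suppress=True)
c=np.load("c8.npy",allow_pickle=True).item()
print("medium",tray(c,[(262,268),(371,249),(338,13),(211,38)]),"twin",cast(c,[(280,84)],.061))
w=cast(c,[(371,249),(338,13),(211,38),(241,161),(355,141)],.012)[:,:2]
d=(w[1]-w[0])/np.linalg.norm(w[1]-w[0]); n=np.array([-d[1],d[0]])
print("from right edge", w[0]+d*.046+n*.046, "from far",(w[1]+w[2])/2-d*.134, "from divider",(w[3]+w[4])/2-d*.044)
print("large",tray(c,[(486,325),(594,316),(616,99),(489,110)]))
E
```

```text
medium (array([0.562 , 0.3762]), array([0.9858, 0.1679]), np.float64(0.17467636474463338), np.float64(0.09007207277497079)) twin [[0.6487 0.3911 0.061 ]]
from right edge [0.565  0.3776] from far [0.5593 0.376 ] from divider [0.5617 0.3756]
large (array([0.507, 0.182]), array([0.9954, 0.0959]), np.float64(0.17663351476306904), np.float64(0.0921581926521323))
```

Emit:
{"name": "arm_command", "arguments": {"targets": [0.11,-0.14,0.5,0,0,0,0,0,0.9,0,0,0,0,0,0.9,0,0,0,0,0,0.7,0,0,0,0,0,0.5,0,0,0]}}

```text
time_s: 23.57
tcp_pos: [0.5596, 0.3756, 0.0383]
orientation: [3.14, -0.001, -0.007]
contact_force: [-0.2, 0.3, -1.6]
opening: 0.615
grip_force: 63.1
```

Emit:
{"name": "arm_command", "arguments": {"targets": [0,0,0.25,0,0,0,0,0,0.15,0,0,0,0,0,0,0,0,0,0,0,0,0,0,0,0,0,0,0,0,0]}}

```text
time_s: 23.98
tcp_pos: [0.5631, 0.3774, 0.0284]
orientation: [-3.14, 0.0, -0.006]
contact_force: [0.0, 0.2, -0.7]
opening: 0.622
grip_force: 63.1
```

Emit:
{"name": "arm_command", "arguments": {"targets": [0,0,0,0,0,0,0,0,0,0,0,0,0,0,0,0,0,0,0,0,0,0,0,0,0,0,0,0,0,0]}}

```text
time_s: 24.4
tcp_pos: [0.5616, 0.3767, 0.0263]
orientation: [-3.142, 0.0, -0.0]
contact_force: [0.1, -1.3, -1.3]
opening: 0.623
grip_force: 63.1
```

Contact should come at 0.0168.

Emit:
{"name": "arm_command", "arguments": {"targets": [0,0,0.1,0,0,0,0,0,0.06,0,0,0,0,0,0.04,0,0,0,0,0,0.01,0,0,0,0,0,0,0,0,0]}}

```text
time_s: 24.82
tcp_pos: [0.5613, 0.3766, 0.0172]
orientation: [3.141, -0.0, -0.001]
contact_force: [-0.1, -0.2, -0.0]
opening: 0.618
grip_force: 63.1
```

Emit:
{"name": "arm_command", "arguments": {"targets": [0,0,0.015,0,0,0,0,0,0,0,0,0,0,0,0.015,0,0,0,0,0,0,0,0,0,0,0,0,0,0,0]}}

```text
time_s: 25.23
tcp_pos: [0.5617, 0.3768, 0.0168]
orientation: [-3.141, 0.0, -0.001]
contact_force: [-0.0, 0.6, 0.8]
opening: 0.619
grip_force: 63.1
```

Emit:
{"name": "arm_command", "arguments": {"targets": [0,0,0.015,0,0,0,0,0,0,0,0,0,0,0,0,0,0,0,0,0,0,0,0,0,0,0,0,0,0,0]}}

```text
time_s: 25.65
tcp_pos: [0.5618, 0.3768, 0.0168]
orientation: [-3.142, 0.0, -0.001]
contact_force: [-2.3, -1.1, 4.9]
opening: 0.621
grip_force: 63.3
```

Emit:
{"name": "arm_command", "arguments": {"targets": [0,0,0,0,0,0,0,0,0,0,0,0,0,0,0,0,0,0,0,0,0,0,0,0,0,0,0,0,0,0], "grip": 0.76}}

```text
time_s: 26.07
tcp_pos: [0.5615, 0.3767, 0.0157]
orientation: [3.142, -0.0, -0.0]
contact_force: [0.2, -0.2, 0.7]
opening: 0.758
grip_force: 0.0
```

Emit:
{"name": "arm_command", "arguments": {"targets": [0,0,-0.2,0,0,0,0,0,-0.5,0,0,0,0,0,-0.8,0,0,0,0,0,-0.9,0,0,0,0,0,-0.9,0,0,0]}}

```text
time_s: 26.48
tcp_pos: [0.5611, 0.3765, 0.1494]
orientation: [3.141, -0.0, -0.001]
contact_force: [1.7, -0.1, 0.1]
opening: 0.759
grip_force: 0.0
```

Emit:
{"name": "arm_command", "arguments": {"targets": [0,0.2,-0.4,0,0,0,-0.09,0.6,0,0,0,0,-0.09,0.8,0,0,0,0,-0.09,0.9,0,0,0,0,-0.09,0.9,0,0,0,0], "grip": 1}}

```text
time_s: 26.9
tcp_pos: [0.5468, 0.2397, 0.1647]
orientation: [-3.141, -0.002, -0.002]
contact_force: [-0.3, 0.6, -0.3]
opening: 1.001
grip_force: 0.0
```

Emit:
{"name": "arm_command", "arguments": {"targets": [-0.09,0.9,0,0,0,0,-0.09,0.9,0,0,0,0,-0.09,0.9,0,0,0,0,-0.09,0.9,0,0,0,0,-0.09,0.9,0,0,0,0]}}

```text
time_s: 27.32
tcp_pos: [0.5288, 0.0591, 0.1647]
orientation: [3.141, 0.0, 0.002]
contact_force: [0.3, -0.8, 0.7]
opening: 1.002
grip_force: 0.0
```

Emit:
{"name": "arm_command", "arguments": {"targets": [-0.09,0.9,0,0,0,0,-0.09,0.9,0,0,0,0,-0.09,0.9,0,0,0,0,-0.09,0.9,0,0,0,0,-0.09,0.8,0,0,0,0]}}

```text
time_s: 27.73
tcp_pos: [0.5108, -0.1175, 0.1648]
orientation: [3.141, -0.001, 0.002]
contact_force: [0.3, 0.1, 0.4]
opening: 0.999
grip_force: 0.0
```

Emit:
{"name": "arm_command", "arguments": {"targets": [-0.04,0.7,0,0,0,0,0,0.4,0,0,0,0,0,0.2,0,0,0,0,0,0.1,0,0,0,0,0,0,0,0,0,0]}}

```text
time_s: 28.15
tcp_pos: [0.5096, -0.1714, 0.1642]
orientation: [3.142, -0.001, 0.001]
contact_force: [0.1, -0.0, 0.2]
opening: 0.997
grip_force: 0.0
```

Emit:
{"name": "arm_command", "arguments": {"targets": [0,0,0,0,0,0,0,0,0,0,0,0,0,0,0,0,0,0,0,0,0,0,0,0,0,0,0,0,0,0]}}

```text
time_s: 28.57
tcp_pos: [0.5095, -0.1707, 0.1639]
orientation: [-3.142, -0.001, 0.0]
contact_force: [0.3, 0.6, -0.4]
opening: 0.999
grip_force: 0.0
```

```bash
python3 - <<'E'
from h import *
np.set_printoptions(precision=4,suppress=True)
from workcell import bot
c=bot.calibration("wrist");s=bot.state(); im=bot.snapshot("wrist"); cv2.imwrite("pics/w9.png",im)
print(s["tcp_pos"],s["orientation"],s["joint_vel"][0])
print(lid(c,im,(.509,-.175),.069,.064))
E
```

```text
[ 0.5095 -0.1707  0.1639] [-3.1415 -0.001   0.0001] -0.006467589568980256
(array([321.0901, 240.3645]), np.float64(52.57023847534256), [(array([321.5, 239. ]), np.float32(53.44345), array([ 0.5099, -0.1752,  0.069 ]))])
```

Large lid found at (0.510, -0.175). I'll grasp it.

Emit:
{"name": "arm_command", "arguments": {"targets": [0.01,0.11,0.8,0,0,0,0,0,0.9,0,0,0,0,0,0.8,0,0,0,0,0,0.6,0,0,0,0,0,0.3,0,0,0]}}

```text
time_s: 29.03
tcp_pos: [0.5075, -0.1742, 0.0243]
orientation: [-3.138, 0.0, 0.008]
contact_force: [-0.2, -0.6, -0.1]
opening: 1.004
grip_force: 0.0
```

Emit:
{"name": "arm_command", "arguments": {"targets": [0,0,0,0,0,0,0,0,0,0,0,0,0,0,0,0,0,0,0,0,0,0,0,0,0,0,0,0,0,0]}}

```text
time_s: 29.45
tcp_pos: [0.5111, -0.1764, 0.0297]
orientation: [3.14, -0.0, 0.004]
contact_force: [-0.0, 0.7, 0.8]
opening: 0.996
grip_force: 0.0
```

Emit:
{"name": "arm_command", "arguments": {"targets": [0,0,0,0,0,0,0,0,0,0,0,0,0,0,0,0,0,0,0,0,0,0,0,0,0,0,0,0,0,0], "grip": 0.5}}

```text
time_s: 29.87
tcp_pos: [0.5106, -0.176, 0.029]
orientation: [3.141, -0.0, 0.002]
contact_force: [-0.4, 0.4, 4.8]
opening: 0.734
grip_force: 65.9
```

Emit:
{"name": "arm_command", "arguments": {"targets": [0,0,0,0,0,0,0,0,0,0,0,0,0,0,0,0,0,0,0,0,0,0,0,0,0,0,0,0,0,0]}}

```text
time_s: 30.28
tcp_pos: [0.5106, -0.1761, 0.029]
orientation: [3.141, -0.0, 0.002]
contact_force: [-0.6, 1.7, 6.7]
opening: 0.738
grip_force: 65.9
```

Emit:
{"name": "arm_command", "arguments": {"targets": [0,0,-0.2,0,0,0,0,0,-0.5,0,0,0,0,0,-0.8,0,0,0,0,0,-0.8,0,0,0,0,0,-0.5,0,0,0]}}

```text
time_s: 30.7
tcp_pos: [0.5105, -0.1761, 0.1431]
orientation: [3.14, -0.0, 0.004]
contact_force: [0.5, -0.5, -1.8]
opening: 0.738
grip_force: 66.2
```

Emit:
{"name": "arm_command", "arguments": {"targets": [-0.01,-0.3,0,0,0,0,-0.01,-0.6,0,0,0,0,-0.01,-0.8,0,0,0,0,-0.01,-0.8,0,0,0,0,-0.01,-0.9,0,0,0,0]}}

```text
time_s: 31.12
tcp_pos: [0.5063, -0.038, 0.1383]
orientation: [-3.141, 0.002, 0.004]
contact_force: [0.9, 0.2, -2.7]
opening: 0.736
grip_force: 66.2
```

Emit:
{"name": "arm_command", "arguments": {"targets": [-0.01,-0.9,0,0,0,0,-0.01,-0.9,0,0,0,0,-0.01,-0.9,0,0,0,0,-0.01,-0.9,0,0,0,0,0,-0.8,0,0,0,0]}}

```text
time_s: 31.53
tcp_pos: [0.5041, 0.139, 0.1382]
orientation: [-3.141, -0.001, 0.005]
contact_force: [0.7, -0.1, -2.3]
opening: 0.735
grip_force: 66.3
```

Emit:
{"name": "arm_command", "arguments": {"targets": [0,-0.6,0,0,0,0,0,-0.35,0,0,0,0,0,-0.2,0,0,0,0,0,0,0,0,0,0,0,0,0,0,0,0]}}

```text
time_s: 31.95
tcp_pos: [0.5055, 0.1821, 0.139]
orientation: [3.141, 0.001, -0.003]
contact_force: [-0.2, -0.2, -2.5]
opening: 0.736
grip_force: 66.3
```

Emit:
{"name": "arm_command", "arguments": {"targets": [0,0,0,0,0,0,0,0,0,0,0,0,0,0,0,0,0,0,0,0,0,0,0,0,0,0,0,0,0,0]}}

```text
time_s: 32.37
tcp_pos: [0.5064, 0.1819, 0.14]
orientation: [-3.142, 0.002, -0.0]
contact_force: [0.1, -0.2, -2.7]
opening: 0.733
grip_force: 66.3
```

```bash
python3 - <<'E'
from h import *
np.set_printoptions(precision=4,suppress=True)
from workcell import bot
c=bot.calibration("wrist");s=bot.state(); im=bot.snapshot("wrist"); cv2.imwrite("pics/w10.png",im);np.save("c10.npy",c,allow_pickle=True)
print(s["tcp_pos"],s["orientation"])
# twin lid + tray far/divider edges on a column sweep
print("twin",lid(c,im,(.5946,.190),.069,.064))
o=np.array([.507,.182]);d=np.array([.9954,.0959]);n=np.array([-d[1],d[0]])
for x in (.036,-.036):   # profile across tray, along its y, past the twin / jar
  for sgn in (1,-1):
    t=np.linspace(.034,.060,27); P=[[*(o+d*(.09+x)+sgn*n*v),.012] for v in t]
    uv=proj(c,P).round().astype(int); ok=(uv[:,0]>=0)&(uv[:,0]<640)&(uv[:,1]>=0)&(uv[:,1]<480)
    print(x,sgn,[(int(v*1000),int(im[b,a,1])) for v,(a,b),k in zip(t,uv,ok) if k][::2])
E
```

```text
[0.5064 0.1819 0.14  ] [-3.1416  0.0016 -0.0001]
twin (array([297.1494,  81.7314]), np.float64(64.82503909137628), [(array([307. ,  82.5]), np.float32(69.207924), array([0.5942, 0.1851, 0.069 ])), (array([310. , 136.5]), np.float32(67.21772), array([0.5683, 0.1838, 0.069 ])), (array([307. ,  82.5]), np.float32(60.049362), array([0.5942, 0.1851, 0.069 ]))])
0.036 1 [(34, 117), (36, 86), (38, 51), (40, 102), (42, 116), (44, 187), (46, 185), (48, 184), (50, 183), (52, 184), (54, 184), (55, 185), (57, 188), (60, 188)]
0.036 -1 [(34, 108), (36, 107), (38, 90), (40, 115), (42, 115), (44, 77), (46, 108), (48, 103), (50, 143), (52, 187), (54, 183), (55, 184), (57, 186), (60, 185)]
-0.036 1 [(34, 119), (36, 80), (38, 64), (40, 90), (42, 111), (44, 182), (46, 190), (48, 187), (50, 188), (52, 190), (54, 190), (55, 188), (57, 189), (60, 190)]
-0.036 -1 [(34, 116), (36, 116), (38, 117), (40, 116), (42, 116), (44, 70), (46, 113), (48, 100), (50, 179), (52, 189), (54, 189), (55, 190), (57, 190), (60, 189)]
```

The tray profile shows the tray about 3 mm further to -y, so I'll correct for that and lower.

Emit:
{"name": "arm_command", "arguments": {"targets": [0.01,0.085,0.4,0,0,0,0,0,0.8,0,0,0,0,0,0.7,0,0,0,0,0,0.4,0,0,0,0,0,0.2,0,0,0]}}

```text
time_s: 32.83
tcp_pos: [0.5045, 0.1785, 0.037]
orientation: [3.141, -0.001, -0.008]
contact_force: [-1.1, 0.7, -2.1]
opening: 0.735
grip_force: 66.3
```

Emit:
{"name": "arm_command", "arguments": {"targets": [0,0,0,0,0,0,0,0,0,0,0,0,0,0,0,0,0,0,0,0,0,0,0,0,0,0,0,0,0,0]}}

```text
time_s: 33.25
tcp_pos: [0.5078, 0.1791, 0.0413]
orientation: [-3.141, 0.0, -0.004]
contact_force: [-0.6, -0.7, -2.2]
opening: 0.733
grip_force: 66.3
```

Emit:
{"name": "arm_command", "arguments": {"targets": [0,0,0,0,0,0,0,0,0.05,0,0,0,0,0,0.05,0,0,0,0,0,0,0,0,0,0,0,0,0,0,0]}}

```text
time_s: 33.67
tcp_pos: [0.5064, 0.1789, 0.0356]
orientation: [3.142, -0.0, -0.001]
contact_force: [0.4, -0.8, -1.6]
opening: 0.738
grip_force: 66.3
```

Emit:
{"name": "arm_command", "arguments": {"targets": [0,0,0.08,0,0,0,0,0,0.05,0,0,0,0,0,0.025,0,0,0,0,0,0,0,0,0,0,0,0,0,0,0]}}

```text
time_s: 34.08
tcp_pos: [0.5066, 0.1789, 0.0296]
orientation: [3.142, -0.0, -0.0]
contact_force: [-1.4, -0.1, -2.3]
opening: 0.734
grip_force: 66.3
```

Emit:
{"name": "arm_command", "arguments": {"targets": [0,0,0.015,0,0,0,0,0,0,0,0,0,0,0,0.01,0,0,0,0,0,0,0,0,0,0,0,0,0,0,0]}}

```text
time_s: 34.5
tcp_pos: [0.5067, 0.1789, 0.029]
orientation: [3.142, -0.0, -0.0]
contact_force: [-1.8, -0.8, 2.3]
opening: 0.739
grip_force: 66.2
```

In contact. I'll release, rise and check all placements.

Emit:
{"name": "arm_command", "arguments": {"targets": [0,0,0,0,0,0,0,0,0,0,0,0,0,0,0,0,0,0,0,0,0,0,0,0,0,0,0,0,0,0], "grip": 0.95}}

```text
time_s: 34.92
tcp_pos: [0.5068, 0.1789, 0.0287]
orientation: [-3.142, 0.0, -0.0]
contact_force: [-1.1, -1.0, -0.2]
opening: 0.95
grip_force: 0.0
```

Emit:
{"name": "arm_command", "arguments": {"targets": [0,0,-0.2,0,0,0,0,0,-0.5,0,0,0,0,0,-0.9,0,0,0,0,0,-0.9,0,0,0,0,0,-0.9,0,0,0]}}

```text
time_s: 35.33
tcp_pos: [0.5063, 0.1789, 0.1666]
orientation: [3.142, -0.0, -0.0]
contact_force: [1.2, 0.4, 0.1]
opening: 0.951
grip_force: 0.0
```

Emit:
{"name": "arm_command", "arguments": {"targets": [0,0,-0.9,0,0,0,0,0,-0.9,0,0,0,-0.4,0,-0.8,0,0,0,-0.8,0,-0.3,0,0,0,-0.8,0,0,0,0,0]}}

```text
time_s: 35.75
tcp_pos: [0.4281, 0.179, 0.2858]
orientation: [-3.14, 0.001, -0.014]
contact_force: [-0.1, 0.5, 1.2]
opening: 0.951
grip_force: 0.0
```

Emit:
{"name": "arm_command", "arguments": {"targets": [0,0,0,0,0,0,0,0,0,0,0,0,0,0,0,0,0,0,0,0,0,0,0,0,0,0,0,0,0,0]}}

```text
time_s: 36.17
tcp_pos: [0.4274, 0.1788, 0.2805]
orientation: [3.141, -0.001, -0.001]
contact_force: [0.2, 0.7, 0.5]
opening: 0.952
grip_force: 0.0
```

```bash
python3 - <<'E'
from h import *
from workcell import bot
np.set_printoptions(precision=4,suppress=True)
c=bot.calibration("wrist"); im=bot.snapshot("wrist"); np.save("c11.npy",c,allow_pickle=True)
cv2.imwrite("pics/w11.png",im); sc=bot.snapshot("scene"); si=bot.snapshot("side")
cv2.imwrite("pics/si11.png",si)
big=np.zeros((600,800,3),np.uint8)
big[:300,:]=cv2.resize(im[40:340,20:620],(800,300)) if 0 else cv2.convertScaleAbs(cv2.resize(sc[225:425,110:550],(660,300)),alpha=1.6).__class__((300,800,3)) if 0 else 0
a=cv2.convertScaleAbs(cv2.resize(sc[225:415,110:550],(694,300)),alpha=1.6); big[:300,:694]=a
b=im[0:300,0:640]; big[300:,:640]=b
cv2.imwrite("pics/final.png",big); print(bot.state()["tcp_pos"],bot.state()["time_s"])
E
```

```text
[0.4271 0.1788 0.2804] 36.3167
```

View pics/final.png

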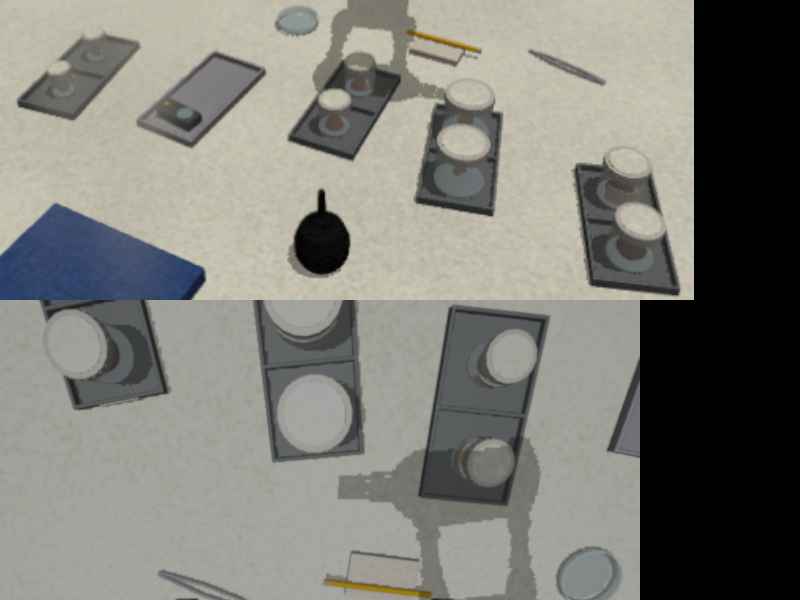

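All four jars stand upright beside their twins. The large jar is centred at (315,413), and the loupe and blower are where they were. I'll hand the job in.

```bash
python3 -c "
from workcell import bot
print(bot.hand_in())"
```

```text
the job is handed in; nothing more can be done
None
```

The stack is apart and the job is handed in at about 36 s: all four jars stand upright in the empty halves beside their twins, and the loupe and blower were left alone; no verdict came back.

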